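Turn the askew parts tray until it nests in the tray below

TASK

The orange parts tray was left askew on top of the teal one on the bench. Turn it round where it lies, without picking it up off the teal tray, until its outline matches the one below and it drops in; see that it is fully home and level, its rim flat on the teal rim, either way round. Leave the other things on the bench where they are.

Things in the scene. Friction and masses are not known exactly. Their poses are not given: they have to be found in the camera images.
- base_tray: teal parts tray, a long octagon (rectangle with 45-degree cut corners, the same after a half turn), held fast to the bench by its magnetic foot: it does not move. Origin: centre of its underside, on the bench; x along its length, z up. 192 x 116 mm over the rim, 50 mm high; inner floor 10 mm up, lower than a nested tray reaches.
- base_mouth (a point): centre of the teal tray's mouth, at rim height (50 mm above the bench); axes as the tray's. Mouth 172 mm long (x), 96 mm wide (y), corners cut back 22 mm each way; flat rim 10 mm wide around it. The walls lean inwards going down, 12 degrees.
- top_tray: loose, empty orange tray of the same outline, 38 mm high, 0.2 to 0.42 kg. Origin: centre of its underside; x along its length, z up. Starts flat on the teal rim (underside 50 mm above the bench), 43 to 137 degrees from matching and up to 9 mm off-centre. A half turn makes no difference: the shorter way is 90 degrees or less, left or right. Nested, its underside is 16 mm above the bench.
- top_floor (a point): middle of the orange tray's inner floor, 4 mm above its underside; axes as the tray's. Floor 142 x 66 mm inside (150 x 74 outside); 4 mm walls lean outwards 12 degrees, so fingers fit inside and can push the walls round; smooth, it slides easily on the teal rim. Matched within a few degrees and mm it drops in by itself or with a light press here; earlier than that one end may dip in first: turn on.
- top_rim (a point): centre of the orange tray's open top, 38 mm above its underside; axes as the tray's. Opening about 156 x 80 mm; flat rim 4 mm thick around it, 185 x 109 mm outside. Nested, this rim lies on the teal rim, with about 4 mm of play all round.
- clamp: bystander: blue bar clamp lying flat, 175 mm long, 25 mm high, loose; origin on the bench at its middle
- glue: bystander: white glue bottle standing, 56 mm across, 150 mm high, loose; origin under its centre
- screwdriver: bystander: blue-handled screwdriver lying, about 200 mm long, loose
- sanding_block: bystander: cork sanding block 110 x 65 x 30 mm, loose; origin under its centre
- tin: bystander: round flat yellow tin, 84 mm across, 28 mm high, loose; origin under its centre
- card: bystander: dark teal flat plate 150 x 100 x 6 mm, loose; origin under its centre
Things that resemble listed ones, but are neither listed nor needed, are in the scene too. There is more than one size of the top_tray; the job needs the largest. Of the things that look like the base_tray, take the one that is farthest to the robot's right at the start.

How it is judged:
By the outcome, as a careful person would: the job done as asked, in the order asked, and still so for the second after the job is handed in, with the robot touching nothing.
It also fails if it takes over 35 s, if anything falls off the work surface, if the arm or the gripper's body presses on something with over 40 N, if the wrist force passes 120 N, or if a joint passes its speed limit or range.

ROBOT

A 7-joint arm with a two-finger parallel gripper is mounted at the origin on the work surface. World frame = base frame: x ahead of the robot, y to its left, z up, the work surface at z = 0. Lengths are in m, angles in rad, forces in N, time in s.
With the tool pointing down it reaches from about 0.4 to 0.9 m from the base axis. Payload 5.5 kg.
Tool frame: the origin (TCP) lies between the finger pads; the fingertips stand 14 mm ahead of it and the grasp point (between the pads) lies 5 mm behind it; z points along the fingers, y is the line along which they close (so a half turn about z gives the same grasp; the last joint's range is limited). The gripper opens to 85 mm and grips with 20 to 120 N. Pads are 22 mm wide; open, the fingers measure 114 mm over their backs; the gripper's body (76 mm by 85 mm) begins 54 mm behind the grasp point. The pads swing forward as they close: fully open they stand 13 mm farther back than shut.
Start: joints at [-0.852, 0.501, -0.427, 1.55, 0.221, 1.138, -0.21], TCP at [0.286, 0.584, 0.21] pointing down, gripper open.
Joint ranges: [-2.88, 2.88], [-0.31, 2.03], [-1.54, 1.56], [0.2, 2.42], [-1.41, 4.55], [0.19, 2.02], [-2.57, 2.57]. Speed limits (rad/s): [2.57, 2.57, 3.14, 3.14, 3.14, 3.14, 3.14].

INTERFACE

Orientations are given as a unit quaternion [x, y, z, w].
In Python, from cell import ctrl gives the robot as it stands. The module is installed in compiled form; this text tells all that it offers.
- The arm moves only by the tool move_arm, never from a script. Its argument "increments" is a list of rows, each an object with "gripper": the gripper's target within -1 to 1 (fully open at 1, half-way at 0, shut at -1); "xyz": the shift along the tool's x, y, z in mm, a list of three; "twist": the turn, a rotation vector about the tool's x, y, z in degrees, a list of three. A call has 1 to 8 rows; each row shifts and turns the commanded pose from where the row before left it, along the tool's axes as they then stand; what a row does not reach is not made up. A row lasts 1/10 s, in which the tool goes at most 50 mm and 8.59 degrees, less where a joint would pass 70% of its speed; a pose out of reach is approached as far as the arm can. A call with a gripper value outside its range is refused whole. The fingers move at their own pace and stop on an object; the grip force is fixed at half the most. Time passes only in rows, so rows that do not move let the fingers close. It gives the time, the measured TCP pose, the force, the opening and the grip force at its end, in the units of the state.
- ctrl.get_obs(): the state, without advancing time (a new reading comes with each control period).
- ctrl.read_camera(name): name is "scene" or "top" or "wrist"; returns a dict with "frame" (384x512x3 uint8, red, green, blue), "mtx" (3x3 intrinsics, pixels), "distortion" ([k1, k2, p1, p2, k3] as OpenCV has them; the pictures are not rectified), "extrinsics" (4x4, takes a point from camera to world coordinates). Camera axes: x right, y down, z forward; pixel columns grow to the right and rows downward; lengths in m; the calibration is good to about 2 mm. A picture is of the moment at which its call begins. There is no depth.
- ctrl.hand_in(): hands the job in; it is judged then, once.
The state is a dict: "clock": time; "joints": joint angles; "qvel": joint speeds; "tau": joint torques, N m; "ee_pos": TCP position; "eef_rot": TCP orientation; "force": force on the tool from outside, world axes, zero at the start; "wrist_torque": the same for the moment, N m; "finger_gap": finger opening in m; "grip_force": force on a finger pad.
Only numpy, scipy, OpenCV 4.12 (cv2) and the standard library are available. Lean on these libraries where they do the work, as an engineer would, in place of code of your own. Each camera call takes 0.05 s, during which the arm holds its last target. There are 200 camera calls.

## Working session

There is one attempt and no reset: what is moved stays moved. The work goes in short steps, Python scripts to look and compute and a tool call to move; the robot and the scene stay as the last step left them, time stands still between calls to the robot, and variables do not carry over. Pictures are saved under pics/ and viewed, at most 10 in all, crops included, and the job is handed in when it is done.

Besides the shell and the picture viewer there is one more tool, called as name([rows], argument=value, ...), one row to a line, values as JSON. move_arm: Moves the arm, as the interface text tells. Its arguments: {"type":"object","properties":{"increments":{"type":"array","items":{"type":"object","properties":{"gripper":{"type":"number"},"xyz":{"type":"array","items":{"type":"number"}},"twist":{"type":"array","items":{"type":"number"}}}}}},"required":["increments"]}

```bash
mkdir -p pics; cat > h.py <<'E'
import numpy as np, cv2
from cell import ctrl
from scipy.spatial.transform import Rotation as R
def cast(c,px,z):
    px=np.array(px,float).reshape(-1,1,2)
    u=cv2.undistortPoints(px,np.array(c["mtx"]),np.array(c["distortion"])).reshape(-1,2)
    T=np.array(c["extrinsics"]); d=np.c_[u,np.ones(len(u))]@T[:3,:3].T; o=T[:3,3]
    return o+d*((z-o[2])/d[:,2])[:,None]
def save(c,n,crop=None,s=1):
    f=np.array(c["frame"])[:,:,::-1]
    if crop: x0,y0,x1,y1=crop; f=f[y0:y1,x0:x1]
    cv2.imwrite("pics/"+n,cv2.resize(f,None,fx=s,fy=s,interpolation=cv2.INTER_CUBIC))
E
python3 - <<'E'
from h import *
t=ctrl.read_camera("top"); s=ctrl.read_camera("scene")
a=np.vstack([t["frame"],s["frame"]])
save(t,"top.png",s=1.5); save(s,"scene.png",s=1.5)
print(t["extrinsics"],s["extrinsics"],t["mtx"]); print(ctrl.get_obs())
E
```

```text
[[ 0.02713581 -0.99674576  0.07590479  0.45469846]
 [-0.99959841 -0.0264363   0.01020537 -0.01051052]
 [-0.00816552 -0.07615124 -0.99706284  1.12468354]
 [ 0.          0.          0.          1.        ]] [[ 0.89221689  0.25602985 -0.37201846  0.97289777]
 [ 0.45160247 -0.50206642  0.73755307 -0.83593037]
 [ 0.00205763 -0.82606176 -0.56357585  0.71005229]
 [ 0.          0.          0.          1.        ]] [[467.15277967   0.         255.0163645 ]
 [  0.         467.15277967 187.17029415]
 [  0.           0.           1.        ]]
{'clock': 0.1, 'joints': array([-0.85183458,  0.50174147, -0.42681729,  1.55134656,  0.22076413,
        1.13833251, -0.2103043 ]), 'qvel': array([-0.00034406, -0.00096678,  0.00050172, -0.00186533,  0.00034776,
       -0.00060254,  0.00029888]), 'tau': array([-1.09819084e-02, -5.70810127e+01, -5.83857849e+00, -2.81747800e+01,
        1.05358724e-02,  5.56434432e-03, -1.51049545e-05]), 'ee_pos': array([0.28581776, 0.58303514, 0.20907143]), 'eef_rot': array([ 2.25895198e-01,  9.74151203e-01, -8.56685803e-04, -2.43480280e-04]), 'force': array([ 0.1242063 , -1.06198806,  0.39847844]), 'wrist_torque': array([-0.01484659,  0.00804295, -0.00751085]), 'grip_force': 0.0, 'finger_gap': 0.08525680410971913}
```

View pics/top.png

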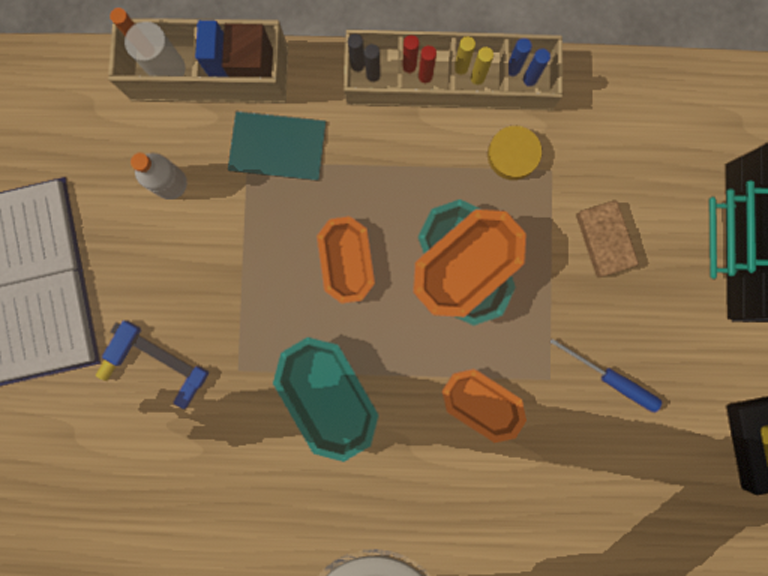

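View pics/scene.png

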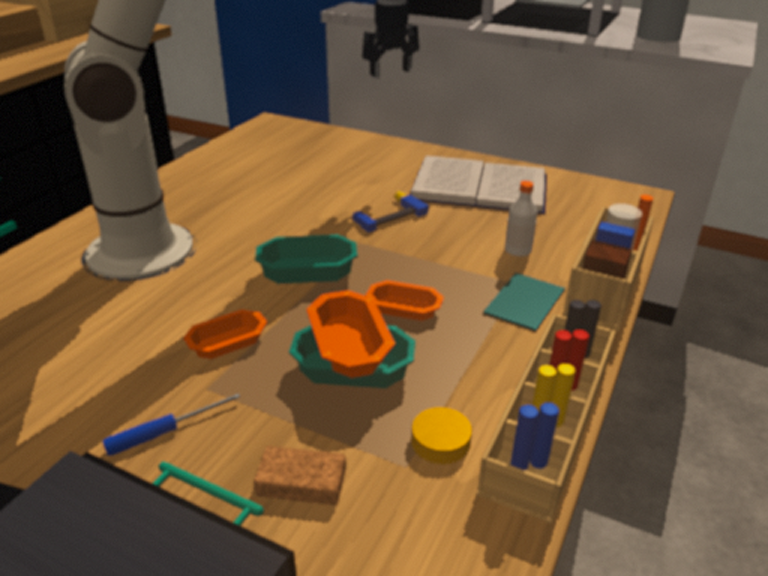

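Candidates (1.5x top picture): the orange trays are the large one at (470,262) on the teal, a small one at (346,260) and a small one at (485,405). The teal trays are at (466,262) and (325,398). The flat card at (278,146) is also teal. I choose the large orange tray and the teal tray under it, which is farthest to the robot's right. Next I'll measure both and check them in a close crop.

```bash
cat >> h.py <<'E'
OR=((3,150,90),(16,255,255)); TE=((75,80,40),(95,255,255))
def mask(c,rng,box):
    h=cv2.cvtColor(np.array(c["frame"]),cv2.COLOR_RGB2HSV); m=cv2.inRange(h,*map(np.array,rng))
    k=np.zeros_like(m); x0,y0,x1,y1=box; k[y0:y1,x0:x1]=m[y0:y1,x0:x1]; return k
def rect(c,rng,box,z,name,sc=1):
    m=mask(c,rng,box); cs,_=cv2.findContours(m,cv2.RETR_EXTERNAL,cv2.CHAIN_APPROX_NONE)
    p=np.vstack([q.reshape(-1,2) for q in cs if cv2.contourArea(q)>60])
    w=cast(c,p,z)[:,:2]; hull=cv2.convexHull((w*1000).astype(np.float32))
    (cx,cy),(a,b),an=cv2.minAreaRect(hull)
    bp=cv2.boxPoints(((cx,cy),(a,b),an)); e=max((bp[1]-bp[0],bp[2]-bp[1]),key=np.linalg.norm)
    print(name,"centre",round(cx,1),round(cy,1),"size",round(max(a,b),1),round(min(a,b),1),"yaw",round(np.degrees(np.arctan2(e[1],e[0]))%180,1),"hull",len(hull))
    return hull.reshape(-1,2),m
E
python3 - <<'E'
from h import *
t=ctrl.read_camera("top"); B=(268,120,360,225)
ho,mo=rect(t,OR,B,.088,"orange")
ht,mt=rect(t,TE,B,.05,"teal")
print(cv2.approxPolyDP(ht.reshape(-1,1,2),5,True).reshape(-1,2).round())
hs=cv2.cvtColor(t["frame"],cv2.COLOR_RGB2HSV); print(hs[140,288],hs[150,286],hs[205,325])
f=t["frame"].copy(); f[cv2.morphologyEx(mt,cv2.MORPH_GRADIENT,np.ones((2,2)))>0]=255
f[cv2.morphologyEx(mo,cv2.MORPH_GRADIENT,np.ones((2,2)))>0]=(0,0,255)
a=np.hstack([t["frame"][115:230,262:366],f[115:230,262:366]]); cv2.imwrite("pics/crop.png",cv2.resize(a[:,:,::-1],None,fx=3.8,fy=3.8,interpolation=cv2.INTER_CUBIC))
E
```

```text
orange centre 564.8 -128.5 size 185.9 108.9 yaw 132.3 hull 35
teal centre 567.8 -121.3 size 190.1 100.1 yaw 21.6 hull 26
[[ 666. -112.]
 [ 651.  -73.]
 [ 606.  -53.]
 [ 482. -120.]
 [ 476. -146.]
 [ 491. -183.]
 [ 521. -194.]
 [ 655. -141.]]
[ 81 127 124] [ 80 108 106] [44 42 66]
```

View pics/crop.png

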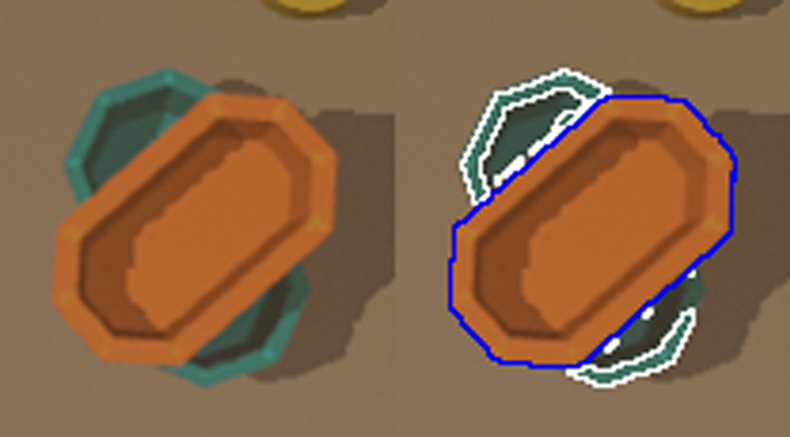

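The crop shows the large orange tray (crop centre about 195,230) lying across the teal rim. The teal ends stick out at (140,110) and (250,330). Both size checks agree: orange 186x109 mm against 185x109, teal 190 mm long against 192.

From opposite edge pairs of the teal, its centre is about (570,-128) at yaw 22°. The orange is at (565,-128) and yaw 132°, so I'll turn it +70°, anticlockwise from above.

```bash
cat >> h.py <<'E'
def plan(xyz,yaw,n):
    "rows to bring TCP to xyz (mm), tool y to world yaw (deg), tool down"
    o=ctrl.get_obs(); r=R.from_quat(o["eef_rot"]); p=np.array(o["ee_pos"])*1000
    y=np.radians(yaw); Y=np.array([np.cos(y),np.sin(y),0]); Z=np.array([0,0,-1.]); G=R.from_matrix(np.c_[np.cross(Y,Z),Y,Z])
    d=(np.array(xyz)-p)/n; tw=(r.inv()*G).as_rotvec(degrees=True)/n
    Yc=r.as_matrix()[:,1]; print("t",round(o["clock"],2),"at",p.round(1),"yaw",np.degrees(np.arctan2(Yc[1],Yc[0])).round(1),"F",np.round(o["force"],1),"twist/row",tw.round(2))
    for i in range(n):
        print(r.inv().apply(d).round(1).tolist()); r=r*R.from_rotvec(tw,degrees=True)
E
python3 -c "
from h import *
plan([565,-128,200],-40,17)"
```

```text
t 0.15 at [285.9 583.1 209.2] yaw 63.9 F [ 0.3 -0.2  0. ] twist/row [-0.    0.    6.11]
[-33.2, -30.3, 0.6]
[-36.2, -26.6, 0.6]
[-38.8, -22.6, 0.6]
[-41.0, -18.4, 0.6]
[-42.7, -13.9, 0.6]
[-44.0, -9.3, 0.6]
[-44.7, -4.5, 0.6]
[-44.9, 0.3, 0.6]
[-44.7, 5.0, 0.6]
[-43.9, 9.8, 0.5]
[-42.6, 14.4, 0.5]
[-40.8, 18.8, 0.5]
[-38.6, 23.1, 0.5]
[-35.9, 27.0, 0.5]
[-32.8, 30.7, 0.5]
[-29.4, 34.0, 0.5]
[-25.6, 37.0, 0.5]
```

move_arm([
  {"gripper": 1,"xyz": [-33,-30,0],"twist": [0,0,6]},
  {"gripper": 1,"xyz": [-36,-27,0],"twist": [0,0,6]},
  {"gripper": 1,"xyz": [-39,-23,0],"twist": [0,0,6]},
  {"gripper": 1,"xyz": [-41,-18,0],"twist": [0,0,6]},
  {"gripper": 1,"xyz": [-43,-14,0],"twist": [0,0,6]},
  {"gripper": 1,"xyz": [-44,-9,0],"twist": [0,0,6]},
  {"gripper": 1,"xyz": [-45,-5,0],"twist": [0,0,6]},
  {"gripper": 1,"xyz": [-45,0,0],"twist": [0,0,6]},
])

```text
clock: 0.95
ee_pos: [0.4196, 0.2473, 0.21]
eef_rot: [0.604, 0.797, 0.0, 0.0]
force: [0.9, 0.5, -0.2]
finger_gap: 0.0854
grip_force: 0.0
```

```bash
python3 -c "
from h import *
plan([565,-128,200],-40,10)"
```

```text
t 0.95 at [419.6 247.3 210. ] yaw 15.6 F [ 0.9  0.5 -0.2] twist/row [ 0.   -0.    5.56]
[-40.1, 3.9, 1.0]
[-39.5, 7.7, 1.0]
[-38.6, 11.5, 1.0]
[-37.3, 15.2, 1.0]
[-35.6, 18.8, 1.0]
[-33.6, 22.1, 1.0]
[-31.3, 25.3, 1.0]
[-28.7, 28.2, 1.0]
[-25.8, 30.9, 1.0]
[-22.7, 33.2, 1.0]
```

move_arm([
  {"gripper": 1,"xyz": [-40,4,1],"twist": [0,0,5.5]},
  {"gripper": 1,"xyz": [-40,8,1],"twist": [0,0,5.5]},
  {"gripper": 1,"xyz": [-39,12,1],"twist": [0,0,5.5]},
  {"gripper": 1,"xyz": [-37,15,1],"twist": [0,0,5.5]},
  {"gripper": 1,"xyz": [-36,19,1],"twist": [0,0,5.5]},
  {"gripper": 1,"xyz": [-34,22,1],"twist": [0,0,5.5]},
  {"gripper": 1,"xyz": [-31,25,1],"twist": [0,0,5.5]},
  {"gripper": 1,"xyz": [-29,28,1],"twist": [0,0,5.5]},
])

```text
clock: 1.75
ee_pos: [0.5386, -0.0526, 0.2019]
eef_rot: [0.859, 0.513, -0.0, -0.0]
force: [0.8, -0.6, 0.3]
finger_gap: 0.0853
grip_force: 0.0
```

```bash
python3 -c "
from h import *
plan([565,-128,150],-40,3)"
```

```text
t 1.75 at [538.6 -52.6 201.9] yaw -28.3 F [ 0.8 -0.6  0.3] twist/row [-0.   -0.    3.89]
[-17.9, 19.7, 17.3]
[-16.6, 20.9, 17.3]
[-15.1, 21.9, 17.3]
```

move_arm([
  {"gripper": 1,"xyz": [-18,20,17],"twist": [0,0,4]},
  {"gripper": 1,"xyz": [-17,21,17],"twist": [0,0,4]},
  {"gripper": 1,"xyz": [-15,22,17],"twist": [0,0,4]},
  {"gripper": 1,"xyz": [0,0,0],"twist": [0,0,0]},
])

```text
clock: 2.15
ee_pos: [0.5635, -0.1316, 0.1483]
eef_rot: [0.908, 0.419, -0.002, 0.0]
force: [-0.9, -0.2, -0.2]
finger_gap: 0.0853
grip_force: 0.0
```

```bash
python3 - <<'E'
from h import *
plan([565,-128,75],-40,3)
w=ctrl.read_camera("wrist"); save(w,"wrist1.png")
E
```

```text
t 2.15 at [ 563.5 -131.6  148.3] yaw -40.5 F [-0.9 -0.2 -0.2] twist/row [-0.04  0.08 -0.17]
[1.3, -0.4, 24.4]
[1.3, -0.4, 24.4]
[1.3, -0.4, 24.4]
```

View pics/wrist1.png

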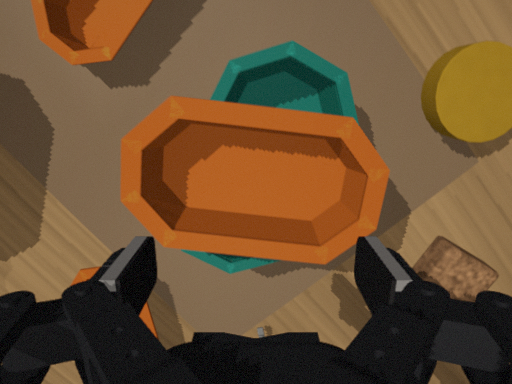

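The wrist view shows the orange tray whole, centred near (255,180), with the teal ends at (290,80) and (230,262). The fingers are at (150,250) and (360,250), and the tray is roughly in line with them. I'll measure it again from this view.

```bash
cat >> h.py <<'E'
def comp(c,rng,box,zz=.088,pt=None):
    "largest component only"
    m=mask(c,rng,box); n,l,s,_=cv2.connectedComponentsWithStats(m); k=1+np.argmax(s[1:,4]); return (l==k).astype(np.uint8)*255
E
python3 - <<'E'
from h import *
w=ctrl.read_camera("wrist"); t=ctrl.read_camera("top")
m=comp(w,OR,(100,80,420,275)); cs,_=cv2.findContours(m,0,1)
p=max(cs,key=cv2.contourArea).reshape(-1,2); q=cast(w,p,.088)[:,:2]*1000
(c,s,a)=cv2.minAreaRect(q.astype(np.float32)); print("orange wrist",c,s,a)
m=mask(w,TE,(180,30,380,290)); cs,_=cv2.findContours(m,0,1); p=np.vstack([x.reshape(-1,2) for x in cs if cv2.contourArea(x)>60])
h=cv2.convexHull((cast(w,p,.05)[:,:2]*1000).astype(np.float32)); v=cv2.approxPolyDP(h,4,True).reshape(-1,2); print(v.round(1).tolist())
print(np.degrees(np.arctan2(*(np.roll(v,-1,0)-v).T[::-1])).round(1), np.linalg.norm(np.roll(v,-1,0)-v,axis=1).round(1))
E
```

```text
orange wrist (565.2676391601562, -128.0064697265625) (109.52633666992188, 185.22216796875) 42.695823669433594
[[668.2000122070312, -114.30000305175781], [651.7999877929688, -72.0], [606.0, -51.70000076293945], [578.2000122070312, -62.5], [473.3999938964844, -140.5], [489.79998779296875, -182.39999389648438], [528.4000244140625, -200.8000030517578], [653.0, -149.5]]
[ 111.1  156.1 -158.7 -143.3  -68.6  -25.4   22.4   66.7] [ 45.4  50.1  29.8 130.6  44.9  42.8 134.7  38.3]
```

Both views agree. Orange is at (565,-128), yaw 132.7°. Teal is at (571,-127), yaw 21.5°, and its opposite vertices agree to 0.2 mm. Lowering the open fingers into the orange tray.

move_arm([
  {"gripper": 1,"xyz": [1,0,24],"twist": [0,0,0]},
  {"gripper": 1,"xyz": [1,0,24],"twist": [0,0,0]},
  {"gripper": 1,"xyz": [1,0,22],"twist": [0,0,0]},
  {"gripper": 1,"xyz": [0,0,0],"twist": [0,0,-4]},
  {"gripper": 1,"xyz": [0,0,0],"twist": [0,0,-5]},
  {"gripper": 1,"xyz": [0,0,0],"twist": [0,0,-5]},
])

```text
clock: 2.9
ee_pos: [0.5676, -0.1228, 0.0816]
eef_rot: [0.847, 0.532, 0.001, -0.0]
force: [-0.1, 1.2, -0.0]
finger_gap: 0.0856
grip_force: 0.0
```

```bash
python3 - <<'E'
from h import *
plan([568,-127.5,75],10,6)
s=ctrl.read_camera("scene"); save(s,"scene2.png",(160,130,320,280),4)
E
```

```text
t 2.9 at [ 567.6 -122.8   81.6] yaw -25.7 F [-0.1  1.2 -0. ] twist/row [ 0.01 -0.01 -5.95]
[-0.7, 0.4, 1.1]
[-0.7, 0.3, 1.1]
[-0.7, 0.3, 1.1]
[-0.8, 0.2, 1.1]
[-0.8, 0.1, 1.1]
[-0.8, 0.0, 1.1]
```

View pics/scene2.png

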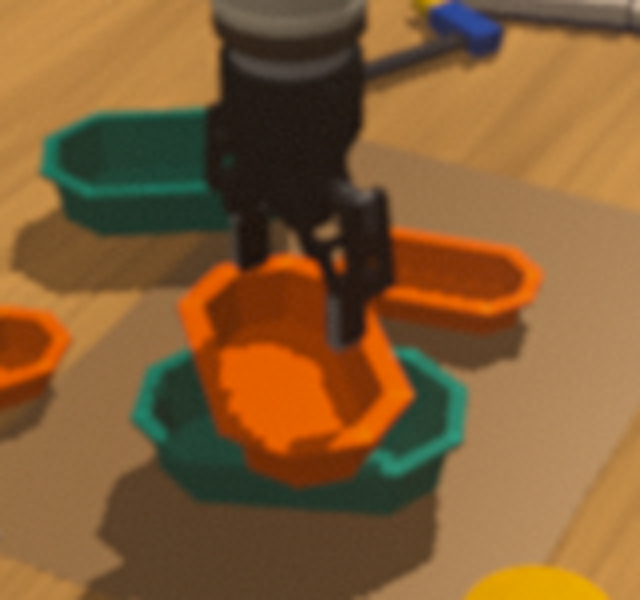

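The scene crop shows the fingers inside the orange tray: the right fingertip is at (340,345) and the left is behind the rim at (250,265). They are still shallow, so I'll go lower and keep turning.

move_arm([
  {"gripper": 1,"xyz": [-2,1,5],"twist": [0,0,-4]},
  {"gripper": 1,"xyz": [-2,1,5],"twist": [0,0,-4]},
  {"gripper": 1,"xyz": [-1,0,3],"twist": [0,0,-4]},
  {"gripper": 1,"xyz": [0,0,0],"twist": [0,0,-5]},
  {"gripper": 1,"xyz": [0,0,0],"twist": [0,0,-5]},
  {"gripper": 1,"xyz": [0,0,0],"twist": [0,0,-5]},
  {"gripper": 1,"xyz": [0,0,0],"twist": [0,0,-5]},
  {"gripper": 1,"xyz": [0,0,0],"twist": [0,0,0]},
])

```text
clock: 3.75
ee_pos: [0.5676, -0.1289, 0.0688]
eef_rot: [0.669, 0.743, 0.001, 0.0]
force: [-0.1, -0.9, -0.2]
finger_gap: 0.0853
grip_force: 0.0
```

```bash
cat >> h.py <<'E'
def look(z=.088,sc=(195,180,275,260)):
    w=ctrl.read_camera("wrist"); m=comp(w,OR,(60,40,460,384)); cs,_=cv2.findContours(m,0,1)
    p=max(cs,key=cv2.contourArea).reshape(-1,2); q=cast(w,p,z)[:,:2]*1000
    v=cv2.approxPolyDP(cv2.convexHull(q.astype(np.float32)),4,True).reshape(-1,2)
    e=np.roll(v,-1,0)-v; print("rim v",v.round(0).tolist(),"dir",np.degrees(np.arctan2(e[:,1],e[:,0])).round(1).tolist(),"len",np.linalg.norm(e,axis=1).round(0).tolist())
    return w
E
python3 - <<'E'
from h import *
plan([570,-127.5,70],40,6)
w=look(); s=ctrl.read_camera("scene")
a=cv2.resize(s["frame"][145:265,170:290],(384,384)); cv2.imwrite("pics/c3.png",np.hstack([w["frame"],a])[:,::1,::-1][:, :][:, 100:])
E
```

```text
t 3.75 at [ 567.6 -128.9   68.8] yaw 6.0 F [-0.1 -0.9 -0.2] twist/row [ 0.01 -0.   -5.67]
[0.2, 0.4, -0.2]
[0.2, 0.4, -0.2]
[0.1, 0.5, -0.2]
[0.1, 0.5, -0.2]
[0.0, 0.5, -0.2]
[-0.0, 0.5, -0.2]
rim v [[518.0, -46.0], [486.0, -76.0], [485.0, -122.0], [542.0, -184.0], [615.0, -184.0], [628.0, -172.0], [645.0, -135.0], [564.0, -48.0]] dir [-137.10000610351562, -91.19999694824219, -47.29999923706055, -0.10000000149011612, 42.5, 65.19999694824219, 132.8000030517578, 178.0] len [44.0, 46.0, 84.0, 73.0, 17.0, 42.0, 119.0, 46.0]
```

View pics/c3.png

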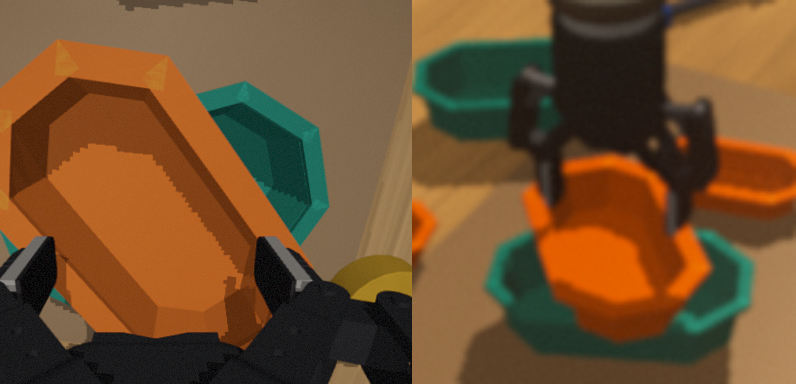

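The tray has not moved: its edge directions are still ±47°. I'll check how high the fingertips really are using scene rays through the tips at (254,216) and (215,209).

```bash
python3 - <<'E'
from h import *
s=ctrl.read_camera("scene")
for px in [(253.8,216),(214.7,209)]:
    for z in (.05,.06,.07,.08,.09): print(px,z,(cast(s,[px],z)[0]*1000).round(0)[:2])
w=ctrl.read_camera("wrist"); f=w["frame"]; print((np.array(w["extrinsics"])).round(3).tolist())
m=mask(s,OR,(190,185,275,260));cs,_=cv2.findContours(m,0,1);p=max(cs,key=cv2.contourArea).reshape(-1,2)
print(cv2.approxPolyDP(cv2.convexHull((cast(s,p,.088)[:,:2]*1000).astype(np.float32)),5,True).reshape(-1,2).round().tolist())
o=ctrl.get_obs(); print(o["force"],o["wrist_torque"])
E
```

```text
(253.8, 216) 0.05 [583. -56.]
(253.8, 216) 0.06 [588. -68.]
(253.8, 216) 0.07 [594. -80.]
(253.8, 216) 0.08 [600. -92.]
(253.8, 216) 0.09 [ 606. -104.]
(214.7, 209) 0.05 [483. -75.]
(214.7, 209) 0.06 [491. -86.]
(214.7, 209) 0.07 [498. -98.]
(214.7, 209) 0.08 [ 506. -109.]
(214.7, 209) 0.09 [ 513. -121.]
[[0.995, 0.098, 0.028, 0.56], [0.102, -0.959, -0.266, -0.063], [0.001, 0.267, -0.964, 0.232], [0.0, 0.0, 0.0, 1.0]]
[[509.0, -41.0], [487.0, -62.0], [481.0, -121.0], [562.0, -207.0], [598.0, -225.0], [622.0, -227.0], [642.0, -206.0], [641.0, -128.0], [570.0, -57.0], [539.0, -40.0]]
[-0.75846495  0.69519143  0.07384559] [0.01525176 0.02977168 0.00071614]
```

```bash
python3 - <<'E'
from h import *
w=ctrl.read_camera("wrist"); o=ctrl.get_obs(); r=R.from_quat(o["eef_rot"]); p=np.array(o["ee_pos"]); T=np.array(w["extrinsics"])
print("cam in tool mm",(r.inv().apply(T[:3,3]-p)*1000).round(1))
for px,y in [((155,237),-.0427),((355,237),.0427),((155,237),.0427),((355,237),-.0427),((112,290),-.0427),((400,290),.0427),((112,290),.0427),((400,290),-.0427)]:
    u=cv2.undistortPoints(np.array([[px]],float),np.array(w["mtx"]),np.array(w["distortion"]))[0,0]
    d=r.inv().apply(T[:3,:3]@[*u,1]); c=r.inv().apply(T[:3,3]-p); print(px,y,((c+d*(y-c[1])/d[1])*1000).round(1))
E
```

```text
cam in tool mm [  67.4   -0.  -164. ]
(155, 237) -0.0427 [  7.6 -42.7 -32.8]
(355, 237) 0.0427 [  7.7  42.7 -32.9]
(155, 237) 0.0427 [ 127.4   42.7 -295.2]
(355, 237) -0.0427 [ 127.1  -42.7 -294.8]
(112, 290) -0.0427 [ 10.6 -42.7 -77.4]
(400, 290) 0.0427 [ 11.4  42.7 -78.6]
(112, 290) 0.0427 [ 124.4   42.7 -250.7]
(400, 290) -0.0427 [ 123.4  -42.7 -249.2]
```

Two independent views agree that the open fingertips stand about 33 mm behind the reported TCP, at z of about 102 mm. So they were passing above the rim. I'll turn back into line and go about 40 mm lower.

move_arm([
  {"gripper": 1,"xyz": [0,-0.5,0],"twist": [0,0,8]},
  {"gripper": 1,"xyz": [0,-0.5,0],"twist": [0,0,8]},
  {"gripper": 1,"xyz": [0,-0.5,0],"twist": [0,0,8]},
  {"gripper": 1,"xyz": [0,0,0],"twist": [0,0,8]},
  {"gripper": 1,"xyz": [0,0,0],"twist": [0,0,8]},
  {"gripper": 1,"xyz": [0,0,0],"twist": [0,0,8]},
  {"gripper": 1,"xyz": [0,0,0],"twist": [0,0,0]},
  {"gripper": 1,"xyz": [0,0,0],"twist": [0,0,0]},
])

```text
clock: 4.8
ee_pos: [0.5656, -0.1299, 0.068]
eef_rot: [0.913, 0.407, -0.0, 0.0]
force: [-0.7, 0.3, 0.3]
finger_gap: 0.0855
grip_force: 0.0
```

```bash
python3 - <<'E'
from h import *
plan([565.5,-128,35],-42,5)
E
```

```text
t 4.8 at [ 565.6 -129.9   68. ] yaw -41.9 F [-0.7  0.3  0.3] twist/row [0.   0.   0.02]
[0.3, -0.3, 6.6]
[0.3, -0.3, 6.6]
[0.3, -0.3, 6.6]
[0.3, -0.3, 6.6]
[0.3, -0.3, 6.6]
```

move_arm([
  {"gripper": 1,"xyz": [0.5,-0.5,7],"twist": [0,0,0]},
  {"gripper": 1,"xyz": [0.5,-0.5,7],"twist": [0,0,0]},
  {"gripper": 1,"xyz": [0.5,0,7],"twist": [0,0,0]},
  {"gripper": 1,"xyz": [0,0,7],"twist": [0,0,0]},
  {"gripper": 1,"xyz": [0,0,5],"twist": [0,0,0]},
  {"gripper": 1,"xyz": [0,0,0],"twist": [0,0,0]},
])

```text
clock: 5.4
ee_pos: [0.5649, -0.1283, 0.0338]
eef_rot: [0.914, 0.406, -0.001, -0.001]
force: [-0.5, 0.4, -0.8]
finger_gap: 0.0856
grip_force: 0.0
```

```bash
python3 - <<'E'
from h import *
plan([567,-128,32],-2,8)
s=ctrl.read_camera("scene"); w=look()
a=cv2.resize(s["frame"][145:265,170:290],(384,384)); cv2.imwrite("pics/c4.png",np.hstack([w["frame"][:,60:460],a])[:,:,::-1])
E
```

```text
t 5.4 at [ 564.9 -128.3   33.8] yaw -42.1 F [-0.5  0.4 -0.8] twist/row [-0.01  0.   -5.01]
[0.2, 0.2, 0.2]
[0.2, 0.2, 0.2]
[0.2, 0.2, 0.2]
[0.2, 0.2, 0.2]
[0.1, 0.2, 0.2]
[0.1, 0.2, 0.2]
[0.1, 0.2, 0.2]
[0.1, 0.3, 0.2]
rim v [[551.0, -47.0], [513.0, -79.0], [518.0, -128.0], [571.0, -176.0], [618.0, -189.0], [646.0, -145.0], [646.0, -136.0], [568.0, -51.0]] dir [-140.5, -83.5, -42.400001525878906, -15.0, 57.900001525878906, 89.0, 132.5, 166.8000030517578] len [50.0, 49.0, 72.0, 49.0, 52.0, 9.0, 115.0, 17.0]
```

View pics/c4.png

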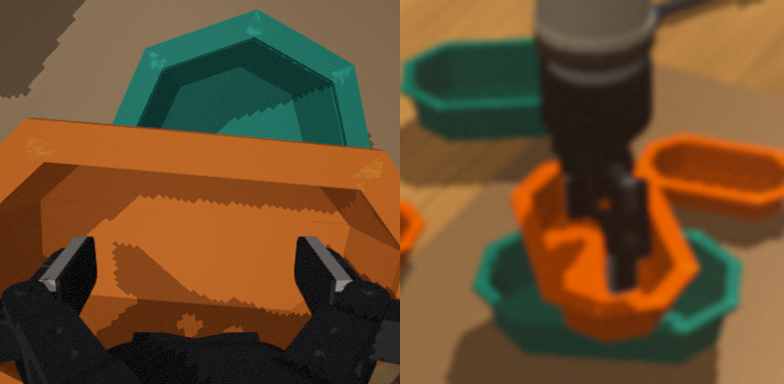

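Both fingertips are now inside the orange tray (left picture: (95,240) and (297,240); right: near tip at (620,290)). Turning now.

move_arm([
  {"gripper": 1,"xyz": [0,0,0],"twist": [0,0,-5]},
  {"gripper": 1,"xyz": [0,0,0],"twist": [0,0,-5]},
  {"gripper": 1,"xyz": [0,0,0],"twist": [0,0,-5]},
  {"gripper": 1,"xyz": [0,0.5,0],"twist": [0,0,-5]},
  {"gripper": 1,"xyz": [0,0.5,0],"twist": [0,0,-5]},
  {"gripper": 1,"xyz": [0,0.5,0],"twist": [0,0,-5]},
  {"gripper": 1,"xyz": [0,0.5,0],"twist": [0,0,-5]},
  {"gripper": 1,"xyz": [0,0.5,0],"twist": [0,0,-5]},
])

```text
clock: 6.3
ee_pos: [0.5686, -0.1294, 0.0355]
eef_rot: [0.719, 0.695, 0.0, 0.0]
force: [0.2, -0.4, 0.8]
finger_gap: 0.0853
grip_force: 0.8
```

```bash
python3 - <<'E'
from h import *
plan([569,-128,34],40,8)
w=look()
E
```

```text
t 6.3 at [ 568.6 -129.4   35.5] yaw -1.9 F [ 0.2 -0.4  0.8] twist/row [ 0.01  0.   -5.24]
[0.2, 0.0, 0.2]
[0.2, 0.1, 0.2]
[0.2, 0.1, 0.2]
[0.2, 0.1, 0.2]
[0.1, 0.1, 0.2]
[0.1, 0.1, 0.2]
[0.1, 0.1, 0.2]
[0.1, 0.1, 0.2]
rim v [[648.0, -142.0], [645.0, -122.0], [553.0, -48.0], [508.0, -53.0], [492.0, -137.0], [542.0, -156.0], [604.0, -163.0]] dir [98.5, 141.3000030517578, -173.39999389648438, -100.9000015258789, -21.0, -6.599999904632568, 24.799999237060547] len [21.0, 118.0, 45.0, 85.0, 53.0, 63.0, 49.0]
```

The tray is turning: its long edge is at 141°, with the gripper leading by 37°. Carrying on.

move_arm([
  {"gripper": 1,"xyz": [0,0,0],"twist": [0,0,-5]},
  {"gripper": 1,"xyz": [0,0,0],"twist": [0,0,-5]},
  {"gripper": 1,"xyz": [0,0,0],"twist": [0,0,-5]},
  {"gripper": 1,"xyz": [0,0,0],"twist": [0,0,-5]},
  {"gripper": 1,"xyz": [0,0,0],"twist": [0,0,-5]},
  {"gripper": 1,"xyz": [0,0,0],"twist": [0,0,-5]},
  {"gripper": 1,"xyz": [0,0,0],"twist": [0,0,-5]},
  {"gripper": 1,"xyz": [0,0,0],"twist": [0,0,-5]},
])

```text
clock: 7.15
ee_pos: [0.5685, -0.1295, 0.0355]
eef_rot: [0.439, 0.899, 0.0, 0.0]
force: [1.3, 0.7, -0.3]
finger_gap: 0.0854
grip_force: 0.9
```

```bash
python3 - <<'E'
from h import *
plan([571,-127.5,34],52,3)
w=look(); save(w,"w5.png"); s=ctrl.read_camera("scene")
a=cv2.resize(s["frame"][145:265,170:290],(384,384)); cv2.imwrite("pics/c5.png",np.hstack([w["frame"][:,60:460],a])[:,:,::-1])
E
```

```text
t 7.15 at [ 568.5 -129.5   35.5] yaw 38.0 F [ 1.3  0.7 -0.3] twist/row [ 0.01  0.02 -4.68]
[0.0, 1.1, 0.5]
[-0.1, 1.1, 0.5]
[-0.2, 1.0, 0.5]
rim v [[473.0, -109.0], [514.0, -184.0], [560.0, -178.0], [617.0, -133.0], [638.0, -88.0], [622.0, -74.0], [504.0, -77.0]] dir [-61.099998474121094, 7.599999904632568, 38.0, 65.5999984741211, 138.5, -178.6999969482422, -133.89999389648438] len [85.0, 46.0, 72.0, 49.0, 21.0, 118.0, 45.0]
```

View pics/c5.png

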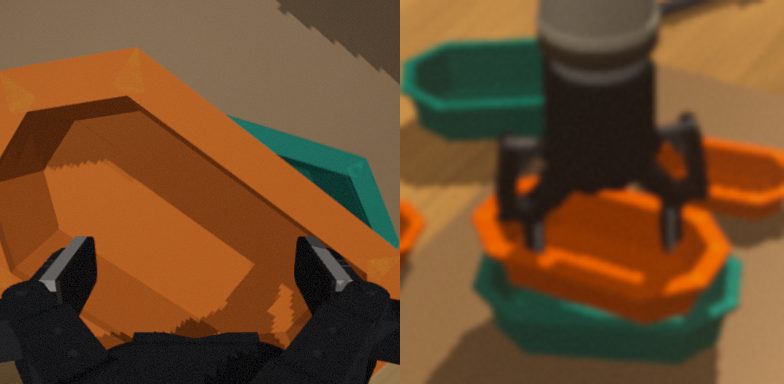

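The tray is at 181°, with 20° still to go, and about 6 mm short toward +x. I'll turn on while shifting the gripper's centre toward (571,-127).

move_arm([
  {"gripper": 1,"xyz": [0,1,0],"twist": [0,0,-4]},
  {"gripper": 1,"xyz": [0,1,0],"twist": [0,0,-4]},
  {"gripper": 1,"xyz": [0,1,0],"twist": [0,0,-4]},
  {"gripper": 1,"xyz": [0,0,0],"twist": [0,0,-3]},
  {"gripper": 1,"xyz": [0,0,0],"twist": [0,0,-3]},
  {"gripper": 1,"xyz": [0,0,0],"twist": [0,0,0]},
])

```text
clock: 7.85
ee_pos: [0.5704, -0.1273, 0.0351]
eef_rot: [0.295, 0.956, 0.0, 0.0]
force: [-0.3, 0.5, -0.7]
finger_gap: 0.0854
grip_force: 0.0
```

```bash
python3 - <<'E'
from h import *
plan([571,-127.5,34],58,1)
w=look();look(.054)
E
```

```text
t 7.85 at [ 570.4 -127.3   35.1] yaw 55.7 F [-0.3  0.5 -0.7] twist/row [ 0.    0.01 -2.27]
[-0.6, 0.1, 1.1]
rim v [[486.0, -128.0], [497.0, -159.0], [529.0, -175.0], [576.0, -158.0], [618.0, -116.0], [607.0, -75.0], [586.0, -65.0], [501.0, -97.0]] dir [-69.80000305175781, -26.799999237060547, 20.200000762939453, 45.099998474121094, 104.4000015258789, 155.10000610351562, -159.6999969482422, -115.69999694824219] len [32.0, 36.0, 51.0, 59.0, 42.0, 23.0, 91.0, 35.0]
rim v [[477.0, -140.0], [491.0, -180.0], [533.0, -201.0], [599.0, -177.0], [650.0, -124.0], [636.0, -71.0], [608.0, -58.0], [497.0, -99.0]] dir [-69.9000015258789, -26.899999618530273, 20.100000381469727, 46.400001525878906, 104.4000015258789, 155.0, -159.8000030517578, -115.69999694824219] len [42.0, 47.0, 71.0, 73.0, 55.0, 30.0, 119.0, 46.0]
```

Cast at the nested rim height of 54 mm, the edges come out true (119 and 46 mm) at yaw 200°, so the tray has dropped in. I'll lift off, then check seat and level.

move_arm([
  {"gripper": 1,"xyz": [0,0,-20],"twist": [0,0,5]},
  {"gripper": 1,"xyz": [0,0,-30],"twist": [0,0,8]},
  {"gripper": 1,"xyz": [0,0,-35],"twist": [0,0,8]},
  {"gripper": 1,"xyz": [0,0,-35],"twist": [0,0,8]},
  {"gripper": 1,"xyz": [0,0,0],"twist": [0,0,5]},
  {"gripper": 1,"xyz": [0,0,0],"twist": [0,0,0]},
])

```text
clock: 8.55
ee_pos: [0.5713, -0.1272, 0.1566]
eef_rot: [0.561, 0.828, 0.0, 0.001]
force: [-0.2, 0.1, -0.1]
finger_gap: 0.0857
grip_force: 0.0
```

```bash
python3 - <<'E'
from h import *
plan([571,-127.5,100],21,1)
w=look(.054); s=ctrl.read_camera("scene")
a=cv2.resize(s["frame"][160:260,175:275],(384,384),interpolation=cv2.INTER_CUBIC); cv2.imwrite("pics/c6.png",np.hstack([w["frame"][:,60:460],a])[:,:,::-1])
E
```

```text
t 8.55 at [ 571.3 -127.2  156.6] yaw 21.7 F [-0.2  0.1 -0.1] twist/row [0.14 0.1  0.74]
[-0.1, -0.5, 56.6]
rim v [[477.0, -141.0], [493.0, -182.0], [535.0, -200.0], [645.0, -159.0], [664.0, -117.0], [648.0, -77.0], [608.0, -58.0], [496.0, -99.0]] dir [-69.0999984741211, -23.299999237060547, 20.299999237060547, 65.9000015258789, 111.30000305175781, 154.89999389648438, -159.6999969482422, -115.0] len [44.0, 46.0, 117.0, 46.0, 44.0, 45.0, 119.0, 46.0]
```

View pics/c6.png

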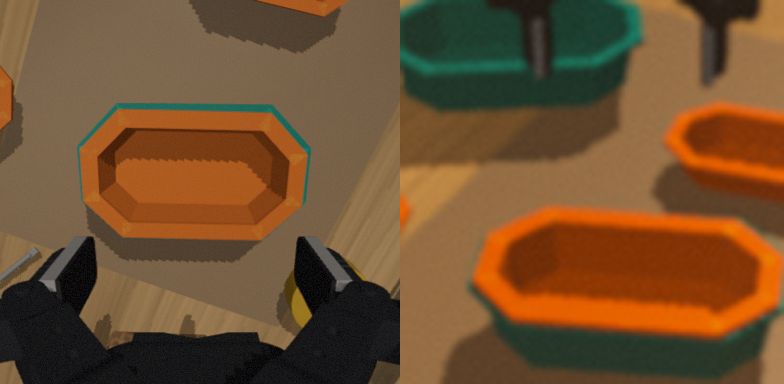

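The tray looks nested: the orange rim lies on the teal one, centred at (195,172) in the left view, with an even thin teal margin. I'll confirm with a light press on the floor, with the fingers aligned to the length.

move_arm([
  {"gripper": 1,"xyz": [0,0,35],"twist": [0,0,0]},
  {"gripper": 1,"xyz": [0,0,35],"twist": [0,0,0]},
  {"gripper": 1,"xyz": [0,0,35],"twist": [0,0,0]},
  {"gripper": 1,"xyz": [0,0,25],"twist": [0,0,0]},
  {"gripper": 1,"xyz": [0,0,15],"twist": [0,0,0]},
  {"gripper": 1,"xyz": [0,0,5],"twist": [0,0,0]},
  {"gripper": 1,"xyz": [0,0,0],"twist": [0,0,0]},
])

```text
clock: 9.35
ee_pos: [0.5699, -0.127, 0.0043]
eef_rot: [0.56, 0.829, -0.0, -0.001]
force: [-0.1, -0.9, 0.8]
finger_gap: 0.0853
grip_force: 0.0
```

move_arm([
  {"gripper": 1,"xyz": [0,0,4],"twist": [0,0,0]},
  {"gripper": 1,"xyz": [0,0,4],"twist": [0,0,0]},
  {"gripper": 1,"xyz": [0,0,3],"twist": [0,0,0]},
  {"gripper": 1,"xyz": [0,0,1],"twist": [0,0,0]},
  {"gripper": 1,"xyz": [0,0,0],"twist": [0,0,0]},
])

```text
clock: 9.85
ee_pos: [0.5704, -0.1271, -0.0069]
eef_rot: [0.56, 0.828, 0.0, 0.0]
force: [0.8, 0.1, -0.0]
finger_gap: 0.0854
grip_force: 0.0
```

move_arm([
  {"gripper": 1,"xyz": [0,0,1.5],"twist": [0,0,0]},
  {"gripper": 1,"xyz": [0,0,1.5],"twist": [0,0,0]},
  {"gripper": 1,"xyz": [0,0,1],"twist": [0,0,0]},
  {"gripper": 1,"xyz": [0,0,0],"twist": [0,0,0]},
])

```text
clock: 10.25
ee_pos: [0.5702, -0.1271, -0.0112]
eef_rot: [0.56, 0.828, -0.0, -0.0]
force: [0.4, -0.9, 0.7]
finger_gap: 0.0854
grip_force: 0.0
```

move_arm([
  {"gripper": 1,"xyz": [0,0,1],"twist": [0,0,0]},
  {"gripper": 1,"xyz": [0,0,1],"twist": [0,0,0]},
  {"gripper": 1,"xyz": [0,0,1],"twist": [0,0,0]},
  {"gripper": 1,"xyz": [0,0,0],"twist": [0,0,0]},
])

```text
clock: 10.65
ee_pos: [0.5702, -0.1271, -0.0142]
eef_rot: [0.56, 0.828, -0.0, -0.0]
force: [0.5, -0.5, -0.1]
finger_gap: 0.0857
grip_force: 0.0
```

move_arm([
  {"gripper": 1,"xyz": [0,0,1],"twist": [0,0,0]},
  {"gripper": 1,"xyz": [0,0,1],"twist": [0,0,0]},
  {"gripper": 1,"xyz": [0,0,0],"twist": [0,0,0]},
])

```text
clock: 10.95
ee_pos: [0.5707, -0.1272, -0.0144]
eef_rot: [0.56, 0.828, 0.0, 0.0]
force: [-4.9, 2.1, 12.9]
finger_gap: 0.0853
grip_force: 6.7
```

```bash
python3 - <<'E'
from h import *
o=ctrl.get_obs(); print(o["ee_pos"],o["force"],o["wrist_torque"]); s=ctrl.read_camera("scene"); w=ctrl.read_camera("wrist")
a=cv2.resize(s["frame"][160:260,175:275],(384,384),interpolation=cv2.INTER_CUBIC); cv2.imwrite("pics/c7.png",np.hstack([w["frame"][:,60:460],a])[:,:,::-1])
E
```

```text
[ 0.57066881 -0.12721856 -0.01439409] [-4.91123498  2.05895738 12.93130957] [0.16288407 0.99381109 0.01848476]
```

View pics/c7.png

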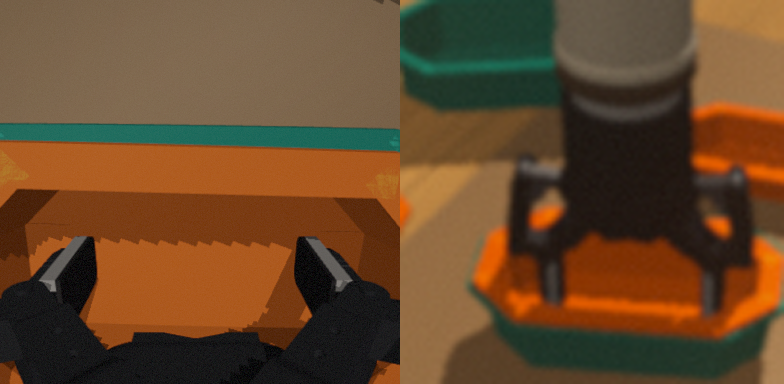

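The press met the floor firmly with 13 N at a tip height of about 19 mm. The nested floor should be at 20 mm, so the tray is home. Retreating straight up.

move_arm([
  {"gripper": 1,"xyz": [0,0,-10],"twist": [0,0,0]},
  {"gripper": 1,"xyz": [0,0,-30],"twist": [0,0,0]},
  {"gripper": 1,"xyz": [0,0,-40],"twist": [0,0,0]},
  {"gripper": 1,"xyz": [0,0,-45],"twist": [0,0,0]},
  {"gripper": 1,"xyz": [0,0,-45],"twist": [0,0,0]},
  {"gripper": 1,"xyz": [0,0,0],"twist": [0,0,0]},
  {"gripper": 1,"xyz": [0,0,0],"twist": [0,0,0]},
])

```text
clock: 11.75
ee_pos: [0.5715, -0.1274, 0.1559]
eef_rot: [0.56, 0.828, 0.001, 0.002]
force: [-0.6, -0.0, 0.1]
finger_gap: 0.0855
grip_force: 0.0
```

```bash
python3 - <<'E'
from h import *
w=look(.054); print(ctrl.get_obs()["force"],ctrl.get_obs()["ee_pos"])
m=comp(w,OR,(60,40,460,384)); h=cv2.findContours(m,0,1)[0][0].reshape(-1,2)
print(cv2.minAreaRect((cast(w,h,.054)[:,:2]*1000).astype(np.float32)))
E
```

```text
rim v [[477.0, -140.0], [492.0, -181.0], [532.0, -200.0], [646.0, -159.0], [664.0, -118.0], [649.0, -77.0], [608.0, -58.0], [496.0, -100.0]] dir [-70.0, -25.5, 20.100000381469727, 65.9000015258789, 110.4000015258789, 155.1999969482422, -159.5, -114.9000015258789] len [44.0, 44.0, 121.0, 45.0, 44.0, 46.0, 119.0, 45.0]
[-0.7315103  -0.07234364 -1.01474522] [ 0.57013697 -0.12715828  0.15413974]
((570.4660034179688, -129.51443481445312), (183.8400421142578, 109.0268325805664), 20.327871322631836)
```

At nested rim height the rim measures 184x109 mm, level and centred within the play.

```bash
python3 -c "
from cell import ctrl
print(ctrl.hand_in())"
```

```text
the job is handed in; nothing more can be done
None
```

The orange tray has been turned about 68° anticlockwise where it lay; it dropped into the teal tray, measured home and level, and I handed the job in at about 12 s of the 35 s allowed.

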